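# Index the tube rotator to its loading position

## Robot

A 6-joint arm with a two-finger parallel gripper is mounted at the origin on the work surface. World frame = base frame: x ahead of the robot, y to its left, z up, the work surface at z = 0. Lengths are in m, angles in degrees, forces in N, time in s.
With the tool pointing down it reaches from about 0.35 to 0.875 m from the base axis. Payload 4.2 kg.
Tool frame: the origin (TCP) lies where the fingers leave the gripper's body, on its centre line; the fingertips stand 70 mm ahead of it and the grasp point (between the pads) lies 51 mm ahead of it; z points along the fingers, y is the direction in which the jaws open and shut (so a half turn about z gives the same grasp; the last joint's range is limited). The gripper opens to 87 mm and grips with 3 to 60 N. Pads are 19 mm wide; open, the fingers measure 117 mm over their backs; the gripper's body (75 mm by 190 mm) begins 51 mm behind the grasp point.
Start: joints at [84.947, 22.042, 0.453, 0, -68.411, -14.817], TCP at [0.212, 0.588, 0.292] pointing down, gripper open.
Joint ranges: [-179.83, 179.83], [-69.29, 118.12], [-61.27, 80.66], [-181.25, 117.63], [-171.15, -9.14], [-177.46, 177.46]. Speed limits (degrees/s): [159.86, 159.86, 180, 180, 180, 180].

## Interface

Orientations are given as a 3x3 rotation matrix whose columns are the frame's x, y, z axes.
In Python, from station import sense, capture, camera_model, finish_job gives the robot as it stands.
- The arm moves only by the shell command python3 -m inch 'ROWS'. ROWS is JSON, a list of rows, each an object with "hand": the closure, from 0 (fully open) to 1 (shut); "slide": the shift along the world's x, y, z in cm, a list of three; "yaw": the turn about the world's z in rad. A call has 1 to 10 rows; each row is the pose to reach, as a shift and turn from the pose commanded when the call began; what a row does not reach only later rows make up. A row lasts 1/8 s, in which the tool goes at most 62.5 mm and 10.7 degrees, less where a joint would pass 70% of its speed; a pose out of reach is approached as far as the arm can. A call with a gripper value outside its range is refused whole. The fingers move at their own pace and stop on an object; the grip force is fixed at half the most. Time passes only in rows, so rows that repeat a pose let the fingers close. It gives the time, the measured TCP pose, the force and the opening at its end, in the units of the state.
- sense(): the state, without advancing time (a new reading comes with each control period).
- capture(name): name is "side" or "top"; returns the picture (400x640x3 uint8, blue, green, red); there is no depth.
- camera_model(name): a dict with "mtx" (3x3 intrinsics, pixels), "xyz" and "orientation" of the camera in the world. Camera axes: x right, y up, looking along -z (the intrinsics and any distortion apply to the point x, -y, -z); pixel columns grow to the right and rows downward; lengths in m; the calibration is good to about 2 mm. A picture is of the moment at which its call begins. camera_model takes no time and is no camera call.
- finish_job(): hands the job in, once; it reports no verdict.
The state is a dict: "time_s": time; "joints": joint angles; "joint_velocities": joint speeds; "effort": joint torques, N m; "tcp_pos": TCP position; "ee_rot": TCP orientation; "wrist_force": force on the tool from outside, world axes, zero at the start; "moment": the same for the moment, N m; "gripper_width": opening from 0.0 (shut) to 1.0 (fully open).
Only numpy, scipy, OpenCV 4.12 (cv2) and the standard library are available. Lean on these libraries where they do the work, as an engineer would, in place of code of your own. Each camera call takes 0.05 s, during which the arm holds its last target. There are 200 camera calls.

## Task

Bring the tube rotator's wheel to its loading position: with the outside of the closed fingers, gently push its bare spokes round, one after another, until the spoke that carries the tube points straight up, then leave it there and move clear. Push only bare spokes, never the tube or its clip; do not pinch a spoke, do not shift or lift the rotator, and leave the rack, tip box and bottle where they stand.

Things in the scene. Friction and masses are not known exactly. Their poses are not given: they have to be found in the camera images.
- rotator: Bench tube rotator, loose, 3 to 4 kg. Origin on the bench straight below the wheel's centre, z up. Base plate 12 mm thick, x -170 to +50, y -95 to +95 mm; white motor housing x -160 to -50, y -75 to +75 mm, 190 mm high. The wheel stands on the +x side of the housing (away from the robot), in this body's upright plane x = 0; its axle is level, along this body's x, 175 mm above the bench.
- wheel_hub (a point): Centre of the wheel, on its axle, 175 mm above the bench; its frame turns with the wheel: x along the axle (the rotator's x), z along the spoke that carries the tube. The wheel has a round grey hub (30 mm radius, 20 mm thick) and six straight dark steel spokes without a rim, 60 degrees apart, each 14 mm wide along the axle, 10 mm thick in the wheel's plane, ending 120 mm from the centre. Five spokes are bare; one carries the tube at its end.
- wheel (a joint): Angle of the wheel: 0 (or any whole number of turns, 2 pi = 6.283) when the tube spoke points straight up; growing values turn the wheel about the rotator's +x axis, so that from the top the tube spoke goes towards the rotator's -y. It may be turned either way, at least one full turn either way from where it starts. It turns stiffly (about 1 N at a spoke's end) and stays where it is left.
- tube: Small closed amber tube with a white cap, in a black clip, fixed on the end of one spoke and standing straight out from it (radially). Origin at the spoke's end, 120 mm from the wheel's centre; z outward along the tube. Clip 20 x 16 mm and 8 mm long, tube 13 mm thick with a 17 mm cap, reaching 30 mm beyond the spoke's end.
- tube_end (a point): Outer end of the tube's cap, 150 mm from the wheel's centre.
- rack: Clear block rack with small tubes standing in it, loose, 90 x 150 mm and 60 mm high with the tubes; origin at the centre of its underside. Bystander beside the rotator.
- tipbox: Green pipette-tip box with blue tips, loose, 85 x 120 mm and 71 mm high; origin at the centre of its underside. Bystander beside the rotator.
- bottle: Amber jar with a white cap, loose, 56 mm across and 65 mm high; origin at the centre of its underside. Bystander beyond the wheel.

How it is judged:
By the outcome, as a careful person would: the job done as asked, in the order asked, and still so for the second after the job is handed in, with the robot touching nothing.
It also fails if it takes over 61 s, if anything falls off the work surface, if the arm or the gripper's body presses on something with over 40 N, if the wrist force passes 120 N, or if a joint passes its speed limit or range.

## Working session

There is one attempt and no reset: what is moved stays moved. The work goes in short steps, Python scripts to look and compute and a shell command to move; the robot and the scene stay as the last step left them, time stands still between calls to the robot, and variables do not carry over. Pictures are saved under pics/ and viewed, about 8 in all and at most 12, crops included, and the job is handed in when it is done.

```bash
mkdir -p pics; ls
python3 - <<'E'
from station import *
import cv2,numpy as np
print(sense())
for n in("side","top"):
    cv2.imwrite(f"pics/{n}0.png",capture(n)); print(n,camera_model(n))
E
```

```text
pics
{'time_s': 0.0, 'joints': array([ 8.49468928e+01,  2.20921221e+01,  3.80823405e-01, -2.92935142e-02,
       -6.84115187e+01, -1.48162736e+01]), 'joint_velocities': array([ 0.05407875, -0.07313122,  0.09960011,  0.01776666,  0.12073105,
        0.01748194]), 'effort': array([-1.07791613e-03, -3.90663207e+01,  1.87405837e+01,  4.21981841e+00,
        1.09111119e-02, -1.96077981e-04]), 'tcp_pos': array([0.21224865, 0.58738496, 0.29115144]), 'ee_rot': array([[ 9.40405797e-01, -3.40053669e-01, -6.62354750e-04],
       [-3.40054303e-01, -9.40403471e-01, -2.09331758e-03],
       [ 8.89596193e-05,  2.19380457e-03, -9.99997590e-01]]), 'wrist_force': array([-0.2437005 , -0.41347376, -0.38645948]), 'moment': array([ 0.02615933, -0.01552827,  0.02083555]), 'gripper_width': 0.9980443592057948}
side {'mtx': array([[411.29850336,   0.        , 312.66506351],
       [  0.        , 411.29850336, 200.11761195],
       [  0.        ,   0.        ,   1.        ]]), 'xyz': array([ 0.28105304, -0.64680728,  0.99535201]), 'orientation': array([[ 0.92201769,  0.27538912, -0.27211067],
       [-0.38702415,  0.67340749, -0.62986876],
       [ 0.00978236,  0.68606354,  0.72747586]])}
top {'mtx': array([[498.85666932,   0.        , 313.93737351],
       [  0.        , 498.85666932, 194.81383653],
       [  0.        ,   0.        ,   1.        ]]), 'xyz': array([0.4413618 , 0.04113606, 1.50590891]), 'orientation': array([[-0.02577609,  0.99356792, -0.11026501],
       [-0.99966532, -0.02537596,  0.00503081],
       [ 0.00220038,  0.11035778,  0.99388949]])}
```

View pics/side0.png

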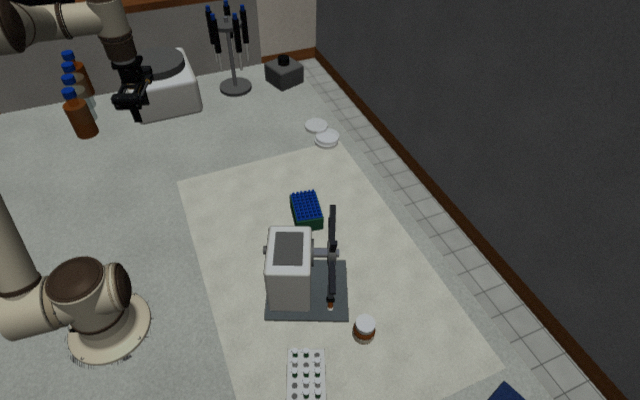

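View pics/top0.png

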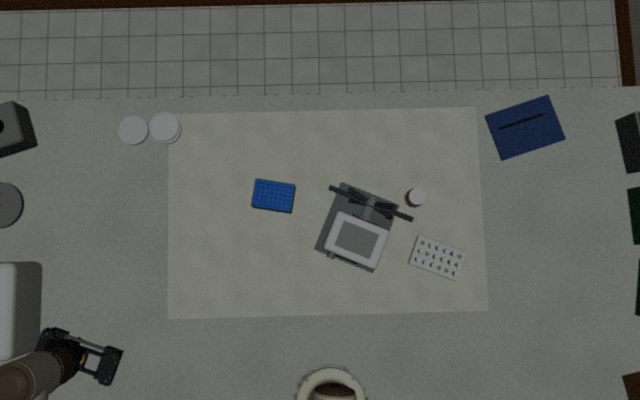

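The side view shows the rotator at about (300,265), with the amber tube low on the wheel at (330,305). The top view shows the housing at (357,240), the tip box at (273,196), the bottle at (415,197) and the rack at (437,257). Next I'll enlarge both.

Run:
```python
import cv2,numpy as np
a=cv2.imread("pics/side0.png")[190:350,240:390]; b=cv2.imread("pics/top0.png")[170:290,305:455]
a=cv2.resize(a,None,fx=3.6,fy=3.6,interpolation=2)
b=cv2.resize(b,None,fx=5,fy=5,interpolation=2)
cv2.imwrite("pics/sz.png",cv2.convertScaleAbs(a,alpha=1.6)); cv2.imwrite("pics/tz.png",cv2.convertScaleAbs(b,alpha=1.6))
```

```text
(no output)
```

View pics/sz.png

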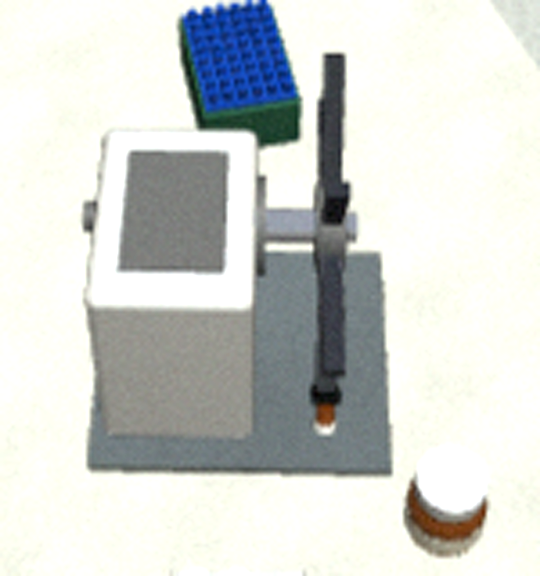

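View pics/tz.png

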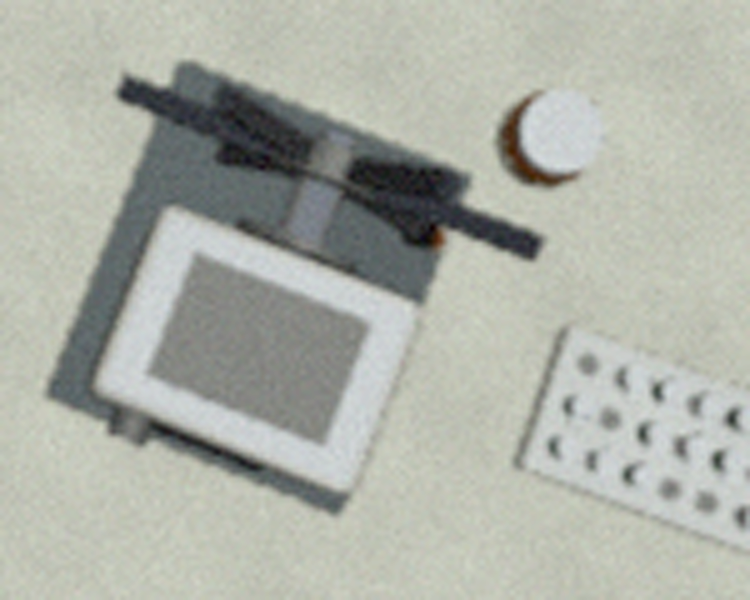

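```bash
cat > h.py <<'E'
import numpy as np,cv2
from station import camera_model
C={n:camera_model(n) for n in("side","top")}
def proj(n,P):
    c=C[n];p=(np.atleast_2d(P)-c["xyz"])@c["orientation"];p=p*[1,-1,-1]
    q=p@c["mtx"].T;return q[:,:2]/q[:,2:]
def W(x,P): # rotator pose (x,y,yaw rad)
    c,s=np.cos(x[2]),np.sin(x[2]);P=np.atleast_2d(P)
    return np.c_[x[0]+c*P[:,0]-s*P[:,1],x[1]+s*P[:,0]+c*P[:,1],P[:,2]]
def spoke(th,r): return [0,-r*np.sin(th),.175+r*np.cos(th)]
E
python3 - <<'E'
from h import *
from scipy.optimize import least_squares
tz=lambda u,v:((u+.5)/5-.5+305,(v+.5)/5-.5+170)
sz=lambda u,v:((u+.5)/3.6-.5+240,(v+.5)/3.6-.5+190)
T=[([.05,.095,.012],tz(180,62)),([.05,-.095,.012],tz(470,178)),([-.17,.095,.012],tz(48,398)),([-.17,-.095,.012],tz(340,515)),
([-.05,.075,.19],tz(163,205)),([-.05,-.075,.19],tz(420,303)),([-.16,.075,.19],tz(93,390)),([-.16,-.075,.19],tz(350,495))]
S=[([.05,-.095,.012],sz(391,472)),([-.17,-.095,.012],sz(88,470)),([.05,.095,.012],sz(383,252))]
def f(x):
    r=[proj("top",W(x,p))[0]-q for p,q in T]+[proj("side",W(x,p))[0]-q for p,q in S]
    r+=[proj("side",W(x,spoke(x[3],.15)))[0]-sz(324,428)]
    return np.ravel(r)
s=least_squares(f,[.55,-.03,0.0,2.1]);x=s.x
print(x,np.degrees(x[2:]));print(np.round(f(x).reshape(-1,2),1).tolist())
for k in range(6):
    th=x[3]+k*np.pi/3; a=spoke(th,.12)
    p=proj("top",W(x,a))[0];q=proj("side",W(x,a))[0]
    print(k,np.degrees(th)%360,np.round(W(x,a),3),((p-[305,170])*5).round(),((q-[240,190])*3.6).round())
c=C["top"]
def ray(px,z):
    d=np.linalg.solve(c["mtx"],[*px,1])*[1,-1,-1]; d=c["orientation"]@d; return (c["xyz"]+d*(z-c["xyz"][2])/d[2]).round(3)
print("bottle",ray(tz(562,133),.065),"tip",ray((273,195),.071),"rack",ray((437,257),.06))
print("u=x axis",np.cos(x[2]),np.sin(x[2]))
E
```

```text
[ 0.5626707  -0.11555339 -0.40797787  2.5417719 ] [-23.37541024 145.63280249]
[[0.0, -0.7], [0.8, -0.6], [-0.7, -0.0], [0.4, 0.7], [0.3, -1.0], [1.9, 0.5], [-1.1, 0.8], [0.8, 1.3], [0.6, -0.8], [-0.5, -1.5], [-0.4, -0.5], [0.4, -0.0]]
0 145.63280249466268 [[ 0.536 -0.178  0.076]] [416. 226.] [325. 387.]
1 205.63280249466268 [[ 0.583 -0.068  0.067]] [221. 150.] [322. 253.]
2 265.63280249466266 [[ 0.61  -0.006  0.166]] [118.  85.] [325. 100.]
3 325.63280249466266 [[ 0.59  -0.053  0.274]] [221.  97.] [333.  52.]
4 25.632802494662656 [[ 0.542 -0.163  0.283]] [449. 184.] [339. 187.]
5 85.63280249466271 [[ 0.515 -0.225  0.184]] [538. 248.] [334. 372.]
bottle [ 0.59  -0.266  0.065] tip [0.603 0.152 0.071] rack [ 0.413 -0.316  0.06 ]
u=x axis 0.9179249860371844 -0.3967539791969765
```

```bash
python3 -m inch '[{"hand":1,"slide":[0,0,6],"yaw":0},{"hand":1,"slide":[1,-3,11],"yaw":-0.1},{"hand":1,"slide":[3,-8,13],"yaw":-0.2},{"hand":1,"slide":[5,-13,13],"yaw":-0.3},{"hand":1,"slide":[7,-18,13],"yaw":-0.4},{"hand":1,"slide":[9,-23,13],"yaw":-0.5},{"hand":1,"slide":[11,-28,13],"yaw":-0.6},{"hand":1,"slide":[13,-33,13],"yaw":-0.7},{"hand":1,"slide":[15,-38,13],"yaw":-0.8},{"hand":1,"slide":[16,-40,13],"yaw":-0.9}]'
python3 -m inch '[{"hand":1,"slide":[2,-5,0],"yaw":-0.1},{"hand":1,"slide":[4,-10,0],"yaw":-0.2},{"hand":1,"slide":[6,-15,0],"yaw":-0.3},{"hand":1,"slide":[8,-20,0],"yaw":-0.4},{"hand":1,"slide":[10,-25,0],"yaw":-0.5},{"hand":1,"slide":[12,-30,0],"yaw":-0.6},{"hand":1,"slide":[14,-34,0],"yaw":-0.7},{"hand":1,"slide":[15.5,-38.6,0],"yaw":-0.732},{"hand":1,"slide":[15.5,-38.6,0],"yaw":-0.732},{"hand":1,"slide":[15.5,-38.6,0],"yaw":-0.732}]'
cat >> h.py <<'E'
X=np.array([.5627,-.1156,-.408])
def tool(s):  # tip in wheel coordinates, mm: x', y', height over hub
    p=s["tcp_pos"]+.07*s["ee_rot"][:,2];d=p-[X[0],X[1],.175];c,si=np.cos(X[2]),np.sin(X[2])
    return (1000*np.array([c*d[0]+si*d[1],-si*d[0]+c*d[1],d[2]])).round(1)
E
python3 -c "
from h import *;from station import sense
s=sense();print(tool(s),s['ee_rot'].round(3),s['wrist_force'].round(2),s['time_s'],s['gripper_width'],s['joints'].round())"
```

```text
time_s: 1.35
tcp_pos: [0.3725, 0.1853, 0.4222]
ee_rot: [[0.313, -0.95, -0.0], [-0.95, -0.313, 0.0], [-0.0, 0.0, -1.0]]
wrist_force: [-0.1, 0.3, 0.0]
gripper_width: 0.02
time_s: 2.6
tcp_pos: [0.5271, -0.1981, 0.4217]
ee_rot: [[-0.397, -0.918, -0.001], [-0.918, 0.397, 0.0], [0.0, 0.001, -1.0]]
wrist_force: [0.3, -0.2, -0.4]
gripper_width: 0.01
[  0.  -89.9 176.7] [[-0.397 -0.918 -0.001]
 [-0.918  0.397  0.   ]
 [ 0.     0.001 -1.   ]] [ 0.27 -0.17 -0.38] 2.6 0.009641521714244598 [ -4.  12.   5.  -0. -83. -19.]
```

```bash
python3 -m inch '[{"hand":1,"slide":[0,0,-3],"yaw":0},{"hand":1,"slide":[0,0,-6],"yaw":0},{"hand":1,"slide":[0,0,-9],"yaw":0},{"hand":1,"slide":[0,0,-11],"yaw":0},{"hand":1,"slide":[0,0,-12.2],"yaw":0},{"hand":1,"slide":[0,0,-12.2],"yaw":0}]'
python3 -m inch '[{"hand":1,"slide":[0.24,0.55,0],"yaw":0},{"hand":1,"slide":[0.48,1.1,0],"yaw":0},{"hand":1,"slide":[0.71,1.65,0],"yaw":0},{"hand":1,"slide":[0.95,2.2,0],"yaw":0},{"hand":1,"slide":[1.19,2.75,0],"yaw":0},{"hand":1,"slide":[1.43,3.3,0],"yaw":0},{"hand":1,"slide":[1.67,3.86,0],"yaw":0},{"hand":1,"slide":[1.9,4.4,0],"yaw":0},{"hand":1,"slide":[2.14,4.96,0],"yaw":0},{"hand":1,"slide":[2.38,5.5,0],"yaw":0}]'
python3 - <<'E'
from h import *;from station import sense,capture
s=sense();print(tool(s))
a=cv2.resize(capture("side")[170:330,220:400],None,fx=3,fy=3,interpolation=2);b=cv2.resize(capture("top")[170:290,305:455],None,fx=4,fy=4,interpolation=2)[:480]
cv2.imwrite("pics/p1.png",cv2.convertScaleAbs(np.vstack([a,]),alpha=1.6));cv2.imwrite("pics/p1t.png",b)
E
```

```text
time_s: 3.35
tcp_pos: [0.5272, -0.1975, 0.3001]
ee_rot: [[-0.396, -0.918, -0.001], [-0.918, 0.396, 0.0], [0.0, 0.001, -1.0]]
wrist_force: [-0.3, 0.6, 0.4]
gripper_width: 0.006
time_s: 4.6
tcp_pos: [0.5514, -0.1428, 0.3002]
ee_rot: [[-0.397, -0.918, -0.0], [-0.918, 0.397, 0.0], [-0.0, 0.0, -1.0]]
wrist_force: [-1.0, -0.9, 0.7]
gripper_width: 0.01
[  0.4 -29.4  55.2]
```

View pics/p1.png

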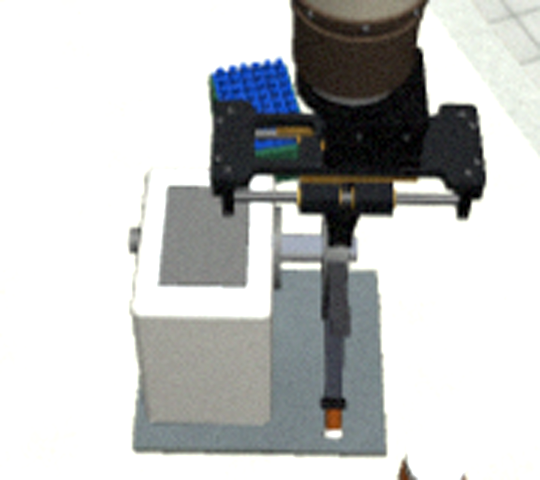

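The spoke is moving under the fingers, and the tube end has moved to about (333,433) in the crop. I'll continue this push, then lift, go back and come down behind the next bare spoke.

```bash
python3 -m inch '[{"hand":1,"slide":[0.24,0.55,0],"yaw":0},{"hand":1,"slide":[0.48,1.1,0],"yaw":0},{"hand":1,"slide":[0.71,1.65,0],"yaw":0},{"hand":1,"slide":[0.95,2.2,0],"yaw":0},{"hand":1,"slide":[1.19,2.75,0],"yaw":0},{"hand":1,"slide":[1.43,3.3,0],"yaw":0},{"hand":1,"slide":[1.67,3.86,0],"yaw":0},{"hand":1,"slide":[1.9,4.4,0],"yaw":0},{"hand":1,"slide":[2.14,4.96,0],"yaw":0},{"hand":1,"slide":[2.38,5.5,0],"yaw":0}]'
python3 -m inch '[{"hand":1,"slide":[-0.2,-0.46,0],"yaw":0},{"hand":1,"slide":[-0.2,-0.46,3],"yaw":0},{"hand":1,"slide":[-0.2,-0.46,6],"yaw":0},{"hand":1,"slide":[-0.2,-0.46,9],"yaw":0},{"hand":1,"slide":[-0.2,-0.46,12],"yaw":0},{"hand":1,"slide":[-0.2,-0.46,12],"yaw":0}]'
python3 - <<'E'
from h import *;from station import sense,capture
s=sense();print(tool(s),s["wrist_force"].round(1))
a=cv2.resize(capture("side")[170:350,220:400],None,fx=2.2,fy=2.2,interpolation=2);b=cv2.resize(capture("top")[170:290,305:455],None,fx=2.5,fy=3.3,interpolation=2)
b=cv2.resize(b,(375,a.shape[0]))
cv2.imwrite("pics/p2.png",cv2.convertScaleAbs(np.hstack([a,b]),alpha=1.6))
E
```

```text
time_s: 5.95
tcp_pos: [0.5752, -0.0878, 0.3004]
ee_rot: [[-0.397, -0.918, 0.0], [-0.918, 0.397, 0.0], [-0.0, -0.0, -1.0]]
wrist_force: [-0.0, -2.5, 0.0]
gripper_width: 0.004
time_s: 6.7
tcp_pos: [0.5737, -0.0929, 0.4233]
ee_rot: [[-0.397, -0.918, 0.007], [-0.918, 0.397, 0.001], [-0.003, -0.006, -1.0]]
wrist_force: [-0.2, 0.2, 0.3]
gripper_width: 0.007
[  1.5  25.4 178.3] [-0.2  0.2  0.3]
```

View pics/p2.png

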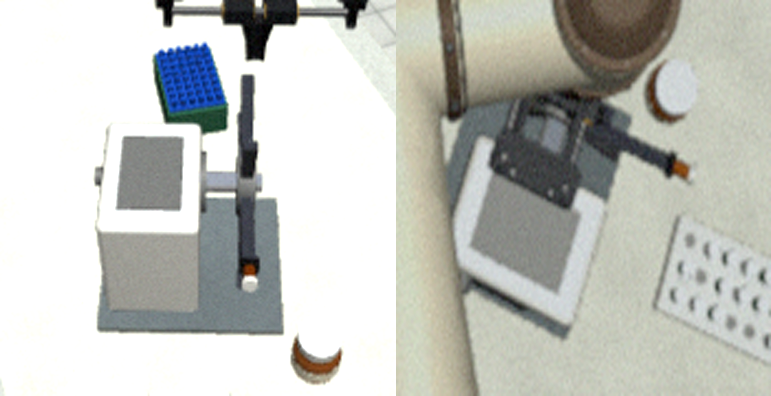

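The tube end is at about (250,284) in the side crop, so the tube spoke is near level. Nothing else has moved. Next comes the second bare spoke.

```bash
python3 -m inch '[{"hand":1,"slide":[-1.0,-2.3,0],"yaw":0},{"hand":1,"slide":[-2.0,-4.6,0],"yaw":0},{"hand":1,"slide":[-3.0,-6.9,0],"yaw":0},{"hand":1,"slide":[-3.98,-9.2,0],"yaw":0},{"hand":1,"slide":[-3.98,-9.2,0],"yaw":0},{"hand":1,"slide":[-3.98,-9.2,-3],"yaw":0},{"hand":1,"slide":[-3.98,-9.2,-6],"yaw":0},{"hand":1,"slide":[-3.98,-9.2,-9],"yaw":0},{"hand":1,"slide":[-3.98,-9.2,-12],"yaw":0},{"hand":1,"slide":[-3.98,-9.2,-12],"yaw":0}]'
python3 -m inch '[{"hand":1,"slide":[0.24,0.55,0],"yaw":0},{"hand":1,"slide":[0.48,1.1,0],"yaw":0},{"hand":1,"slide":[0.71,1.65,0],"yaw":0},{"hand":1,"slide":[0.95,2.2,0],"yaw":0},{"hand":1,"slide":[1.19,2.75,0],"yaw":0},{"hand":1,"slide":[1.43,3.3,0],"yaw":0},{"hand":1,"slide":[1.67,3.86,0],"yaw":0},{"hand":1,"slide":[1.9,4.4,0],"yaw":0},{"hand":1,"slide":[2.14,4.96,0],"yaw":0},{"hand":1,"slide":[2.38,5.5,0],"yaw":0}]'
python3 -m inch '[{"hand":1,"slide":[0.24,0.55,0],"yaw":0},{"hand":1,"slide":[0.48,1.1,0],"yaw":0},{"hand":1,"slide":[0.71,1.65,0],"yaw":0},{"hand":1,"slide":[0.95,2.2,0],"yaw":0},{"hand":1,"slide":[1.19,2.75,0],"yaw":0},{"hand":1,"slide":[1.43,3.3,0],"yaw":0},{"hand":1,"slide":[1.67,3.86,0],"yaw":0},{"hand":1,"slide":[1.9,4.4,0],"yaw":0},{"hand":1,"slide":[2.18,5.04,0],"yaw":0},{"hand":1,"slide":[2.18,5.04,0],"yaw":0}]'
cat > look.py <<'E'
import sys;from h import *;from station import sense,capture
n=sys.argv[1]
s=sense();print(tool(s),s["wrist_force"].round(1),s["time_s"])
a=capture("side");b=capture("top");cv2.imwrite(f"pics/{n}_s.png",a);cv2.imwrite(f"pics/{n}_t.png",b)
a=cv2.resize(a[170:350,260:390],None,fx=3,fy=3,interpolation=2);b=cv2.resize(b[150:285,310:440],None,fx=3,fy=4,interpolation=2)
b=cv2.resize(b[:,:],(390,540))
cv2.imwrite(f"pics/{n}.png",cv2.convertScaleAbs(np.hstack([a,b]),alpha=1.6))
for t in (0,5,10,15,20):
    P=W(X,[spoke(np.radians(t),.12),spoke(np.radians(t),.15)])
    print(t,((proj("side",P)-[260,170])*3).round(1).tolist(),((proj("top",P)-[310,150])*[3,4]+[390,0]).round(1).tolist())
E
python3 look.py p3
```

```text
time_s: 8.05
tcp_pos: [0.5321, -0.184, 0.2971]
ee_rot: [[-0.396, -0.918, -0.007], [-0.918, 0.396, 0.001], [0.002, 0.007, -1.0]]
wrist_force: [-0.3, -0.6, 0.0]
gripper_width: 0.009
time_s: 9.3
tcp_pos: [0.5571, -0.1296, 0.3003]
ee_rot: [[-0.397, -0.918, -0.0], [-0.918, 0.397, -0.0], [0.0, 0.0, -1.0]]
wrist_force: [-1.6, -1.9, 0.9]
gripper_width: 0.007
time_s: 10.55
tcp_pos: [0.5792, -0.0787, 0.3003]
ee_rot: [[-0.396, -0.918, 0.001], [-0.918, 0.396, 0.001], [-0.001, -0.001, -1.0]]
wrist_force: [-0.8, 0.4, 0.4]
gripper_width: 0.004
[ 0.6 40.5 55.3] [-0.8  0.4  0.4] 10.55
0 [[221.3, 150.9], [223.2, 124.2]] [[587.3, 194.2], [592.0, 189.0]]
5 [[221.6, 162.1], [223.7, 138.2]] [[599.2, 200.6], [607.3, 197.2]]
10 [[221.9, 174.1], [224.0, 153.4]] [[610.8, 207.1], [622.2, 205.6]]
15 [[222.1, 186.9], [224.3, 169.8]] [[622.2, 213.7], [636.7, 214.0]]
20 [[222.2, 200.3], [224.5, 187.0]] [[633.0, 220.2], [650.5, 222.4]]
```

View pics/p3.png

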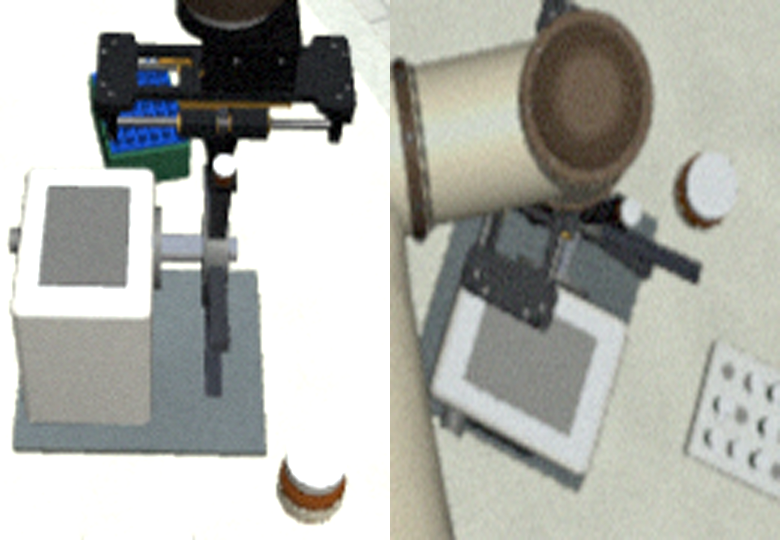

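The cap is at (225,165) side and (628,211) top, which gives a wheel angle of about 13°. The contact model says 13.6°. I'll push to about 1.5° and look again.

```bash
python3 -m inch '[{"hand":1,"slide":[0.2,0.46,0],"yaw":0},{"hand":1,"slide":[0.4,0.92,0],"yaw":0},{"hand":1,"slide":[0.6,1.38,0],"yaw":0},{"hand":1,"slide":[0.8,1.84,0],"yaw":0},{"hand":1,"slide":[0.95,2.2,0],"yaw":0},{"hand":1,"slide":[1.1,2.5,0],"yaw":0},{"hand":1,"slide":[1.2,2.77,0],"yaw":0},{"hand":1,"slide":[1.2,2.77,0],"yaw":0},{"hand":1,"slide":[1.2,2.77,0],"yaw":0}]'
python3 look.py p4
```

```text
time_s: 11.78
tcp_pos: [0.5909, -0.0516, 0.3002]
ee_rot: [[-0.397, -0.918, 0.0], [-0.918, 0.397, 0.0], [-0.0, -0.0, -1.0]]
wrist_force: [0.9, -0.4, 0.1]
gripper_width: 0.003
[ 0.5 70.  55.2] [ 0.9 -0.4  0.1] 11.775
0 [[221.3, 150.9], [223.2, 124.2]] [[587.3, 194.2], [592.0, 189.0]]
5 [[221.6, 162.1], [223.7, 138.2]] [[599.2, 200.6], [607.3, 197.2]]
10 [[221.9, 174.1], [224.0, 153.4]] [[610.8, 207.1], [622.2, 205.6]]
15 [[222.1, 186.9], [224.3, 169.8]] [[622.2, 213.7], [636.7, 214.0]]
20 [[222.2, 200.3], [224.5, 187.0]] [[633.0, 220.2], [650.5, 222.4]]
```

View pics/p4.png

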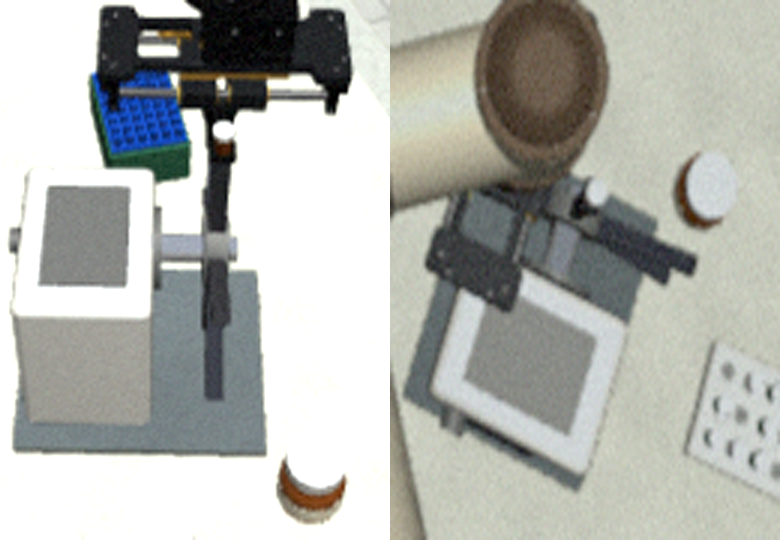

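The cap is at (224,130) side and (597,192) top, so the angle is about 1.7–2°, and the contact model says 1.7°. One last nudge of 5.8 mm, then back off, lift and measure.

```bash
python3 -m inch '[{"hand":1,"slide":[0.12,0.27,0],"yaw":0},{"hand":1,"slide":[0.23,0.53,0],"yaw":0},{"hand":1,"slide":[0.23,0.53,0],"yaw":0},{"hand":1,"slide":[0.23,0.53,0],"yaw":0}]'
python3 -c "
from h import *;from station import sense
print(tool(sense()))"
python3 -m inch '[{"hand":1,"slide":[-0.1,-0.23,0.4],"yaw":0},{"hand":1,"slide":[-0.2,-0.46,1.5],"yaw":0},{"hand":1,"slide":[-0.2,-0.46,4],"yaw":0},{"hand":1,"slide":[-0.2,-0.46,8],"yaw":0},{"hand":1,"slide":[-0.2,-0.46,13],"yaw":0},{"hand":1,"slide":[1,2,16],"yaw":0},{"hand":1,"slide":[2,7,16],"yaw":0},{"hand":1,"slide":[2,13,16],"yaw":0},{"hand":1,"slide":[2,19,16],"yaw":0},{"hand":1,"slide":[2,19,16],"yaw":0}]'
python3 look.py p5
python3 - <<'E'
from h import *
from scipy.optimize import least_squares
# dark steel spoke mask in top/side at full resolution, for viewing
a=cv2.imread("pics/p5_s.png")[190:330,250:370];cv2.imwrite("pics/p5_sz.png",cv2.convertScaleAbs(cv2.resize(a,None,fx=4,fy=4,interpolation=2),alpha=1.6))
E
```

```text
time_s: 12.38
tcp_pos: [0.5932, -0.0463, 0.3002]
ee_rot: [[-0.397, -0.918, 0.0], [-0.918, 0.397, 0.0], [-0.0, -0.0, -1.0]]
wrist_force: [-0.3, -0.3, 0.1]
gripper_width: 0.006
[ 0.5 75.7 55.2]
time_s: 13.62
tcp_pos: [0.6128, 0.1473, 0.4601]
ee_rot: [[-0.392, -0.92, -0.0], [-0.92, 0.392, 0.001], [-0.0, 0.001, -1.0]]
wrist_force: [-0.1, -1.1, 0.2]
gripper_width: 0.01
[-58.3 261.2 215.1] [-0.1 -1.1  0.2] 13.625
0 [[221.3, 150.9], [223.2, 124.2]] [[587.3, 194.2], [592.0, 189.0]]
5 [[221.6, 162.1], [223.7, 138.2]] [[599.2, 200.6], [607.3, 197.2]]
10 [[221.9, 174.1], [224.0, 153.4]] [[610.8, 207.1], [622.2, 205.6]]
15 [[222.1, 186.9], [224.3, 169.8]] [[622.2, 213.7], [636.7, 214.0]]
20 [[222.2, 200.3], [224.5, 187.0]] [[633.0, 220.2], [650.5, 222.4]]
```

View pics/p5.png

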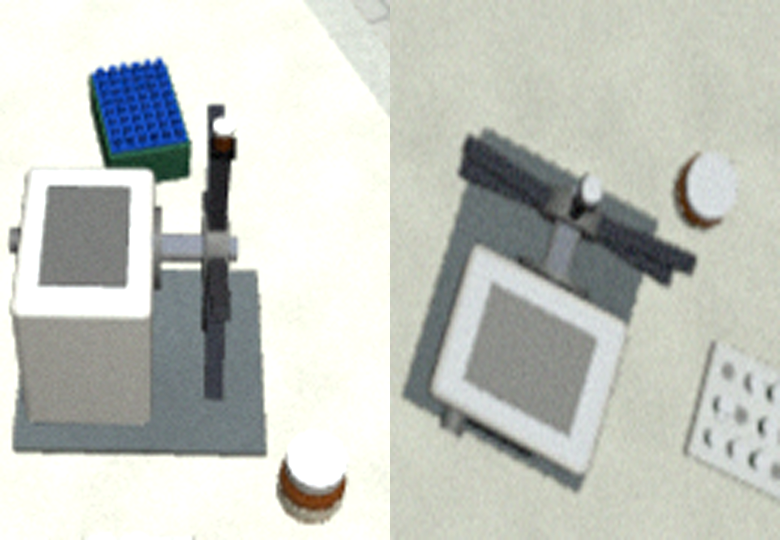

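The arm is clear and the cap is at (591,190) top, (225,128) side. I'll get a sub-pixel cap position to refine the angle.

Run:
```python
from h import *
from scipy.optimize import least_squares
def cent(f,x0,y0,r,white):
    g=cv2.imread(f).min(2).astype(float)[y0-r:y0+r+1,x0-r:x0+r+1]
    print(g.astype(int)) 
    w=np.clip(g-white,0,None);yy,xx=np.mgrid[y0-r:y0+r+1,x0-r:x0+r+1];return (w*xx).sum()/w.sum(),(w*yy).sum()/w.sum()
print("top",cent("pics/p5_t.png",377,198,6,110))
print("side",cent("pics/p5_s.png",335,213,6,140))
for t in(-2,-1,0,1,2):
    P=W(X,[spoke(np.radians(t),r) for r in(.15,.144)]);print(t,proj("top",P).round(1).tolist(),proj("side",P).round(1).tolist())
    print("  60s top",[proj("top",W(X,spoke(np.radians(t+k),.12)))[0].round(1).tolist() for k in(60,-60,120,-120)])
```

```text
[[119 125 124 124 125 124 122 116 120 121 122 120 121]
 [107 115 124 108  96 113 124 120 121 121 119 120 120]
 [ 79  92  84  82 106 126 134 132 127 125 120 119 121]
 [ 57  66  60  93 125 131 135 134 134 128 122 117 118]
 [ 72  63  62 107 138 135 132 137 131 124 117 121 123]
 [ 81  59  59 109 135 131 133 136 135 119 113 116 121]
 [ 63  47  48 107 135 138 137 134 135 108  86  87  96]
 [ 34  30  33  86 122 133 135 133 124  91  67  69  72]
 [ 18  23  30  46  84  96 102  93  78  69  64  63  62]
 [ 19  16  14  21  38  50  53  47  59  61  67  60  63]
 [ 18   0   8   8  26  28  28  46  61  60  62  57  62]
 [ 12  14  17  38  53  51  51  53  56  51  50  59  61]
 [ 19  23  53  67  62  66  65  59  57  45  37  44  53]]
top (np.float64(377.7955182072829), np.float64(195.43323996265173))
[[ 69  39  42  37  36  67 148 156 155 157 158 156 155]
 [ 73  41  34  36  65  86 152 161 155 161 157 154 157]
 [ 74  39  65 107 130 133 164 163 160 159 157 161 161]
 [ 81  36 119 166 172 172 173 170 170 160 159 158 158]
 [ 77  33 160 173 172 172 173 173 169 161 156 160 160]
 [ 75  38 150 171 172 173 174 168 174 155
[... 484 characters left out ...]
4], [375.0, 196.7]] [[334.4, 209.6], [334.2, 211.5]]
  60s top [[410.3, 215.7], [334.3, 185.8], [403.3, 219.2], [333.9, 191.8]]
-1 [[376.3, 196.8], [376.0, 197.1]] [[334.4, 210.5], [334.3, 212.4]]
  60s top [[410.5, 215.9], [334.7, 185.9], [402.9, 219.1], [333.5, 191.6]]
0 [[377.3, 197.2], [377.0, 197.5]] [[334.4, 211.4], [334.3, 213.2]]
  60s top [[410.8, 216.1], [335.1, 185.9], [402.4, 219.0], [333.2, 191.4]]
1 [[378.4, 197.7], [378.0, 197.9]] [[334.4, 212.3], [334.3, 214.1]]
  60s top [[411.0, 216.3], [335.5, 186.0], [401.9, 218.9], [332.9, 191.2]]
2 [[379.4, 198.1], [379.0, 198.3]] [[334.5, 213.2], [334.3, 215.0]]
  60s top [[411.2, 216.5], [335.9, 186.1], [401.4, 218.8], [332.6, 191.0]]
```

Run:
```python
import cv2,numpy as np
from station import finish_job
a,b=[cv2.imread(f"pics/{n}.png",0).astype(np.float32) for n in("top0","p5_t")]
for n,(y0,y1,x0,x1) in dict(housing=(208,275,315,392),tip=(170,220,245,300),bottle=(183,212,402,430),rack=(228,285,402,470)).items():
    print(n,np.round(cv2.phaseCorrelate(a[y0:y1,x0:x1].copy(),b[y0:y1,x0:x1].copy())[0],2),np.abs(a-b)[y0:y1,x0:x1].mean().round(1))
print(finish_job())
```

```text
housing [-0.03  0.14] 5.8
tip [ 0.38 -1.69] 22.3
bottle [-0.27  0.1 ] 6.4
rack [0.01 0.08] 6.2
the job is handed in; nothing more can be done
None
```

The wheel is in its loading position: the tube spoke points straight up to within about 1°. I handed the job in at about 14 s of the 61 s allowed, with the arm clear of everything.

- **Moves:** With closed fingers I pushed two bare spokes in turn, taking the wheel from about 146° to 0°. I then backed off, lifted and moved away. The largest wrist force in the readings after each move was about 2.5 N.
- **Wheel angle:** The top view (about −0.4°), the side view (about 0°) and the fingertip contact geometry (0°) agree.
- **Rotator, rack and bottle:** Comparing the first and last top pictures, the housing, rack and bottle shifted by no more than about 0.3 px (under 1 mm).
- **Tip box:** This check disagreed. It gave a 1.7 px shift with a large image difference, most likely because the raised arm was over that part of the top picture. I didn't confirm that. In the side view the box looked unmoved between pictures, and the fingers never went below 0.22 m, well above its 71 mm height.

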